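# Swap the vortex mixer's head and hold the loaded tube head pressed to mix

### The arm

A 6-joint arm with a two-finger parallel gripper is mounted at the origin on the work surface. World frame = base frame: x ahead of the robot, y to its left, z up, the work surface at z = 0. Lengths are in m, angles in rad, forces in N, time in s.
With the tool pointing down it reaches from about 0.25 to 0.725 m from the base axis. Payload 4 kg.
Tool frame: the origin (TCP) lies midway between the tips of the shut fingers; the grasp point (between the pads) lies 19 mm behind it; z points along the fingers, y is the direction in which the jaws open and shut (so a half turn about z gives the same grasp; the last joint's range is limited). The gripper opens to 85 mm and grips with 20 to 120 N. Pads are 22 mm wide; open, the fingers measure 114 mm over their backs; the gripper's body (76 mm by 85 mm) begins 54 mm behind the grasp point. The pads swing forward as they close: fully open they stand 13 mm farther back than shut.
Start: joints at [1.313, 0.241, 0.005, 1.335, 0, 1.571], TCP at [0.127, 0.483, 0.231] pointing down, gripper open.
Joint ranges: [-2.72, 2.72], [-1.05, 1.87], [-1.09, 1.28], [-1.99, 2.15], [-1.42, 1.44], [-3.14, 3.14]. Speed limits (rad/s): [2.79, 2.79, 3.14, 3.14, 3.14, 3.14].

### API

Orientations are given as a 3x3 rotation matrix whose columns are the frame's x, y, z axes.
In Python, from bench import env, imaging gives the robot as it stands.
- The arm moves only by the shell command python3 -m creep 'ROWS' [OPENING]. ROWS is JSON, a list of rows, each a list of 4 numbers: the shift along the tool's x, y, z scaled (see below), then the turn about the tool's z scaled (see below). A call has 1 to 5 rows; each row shifts and turns the commanded pose from where the row before left it, along the tool's axes as they then stand; what a row does not reach is not made up. The controller multiplies each number of a shift by 150 mm and each number of a turn by pi rad. A row lasts 1/10 s, in which the tool goes at most 50 mm and 8.59 degrees, less where a joint would pass 70% of its speed; a pose out of reach is approached as far as the arm can. A call with a number of a shift or a turn outside -1 to 1 is refused whole. A call with a gripper value outside its range is refused whole. OPENING is the opening, from 0 (shut) to 1 (fully open), set as the call begins (- or left out, the last holds). The fingers move at their own pace and stop on an object; the grip force is fixed at half the most. Time passes only in rows, so rows that do not move let the fingers close. It gives the time, the measured TCP pose, the force and the opening at its end, in the units of the state.
- env.sense(): the state, without advancing time (a new reading comes with each control period).
- imaging.camera(name): name is "scene" or "top" or "wrist"; returns (picture, depth): 480x640x3 uint8, blue, green, red; 480x640 float32, m along the optical axis (not along the pixel's ray), 0 where there is no reading.
- imaging.calibration(name): a dict with "fov_y" (degrees; the focal length in pixels is half the picture's height over the tangent of half this angle, whatever the lens; pixels are square), "cx", "cy" (the principal point, pixels), "dist" ([k1, k2, p1, p2, k3] as OpenCV has them; the pictures are not rectified), "origin" and "rotation" of the camera in the world; the wrist camera has in their place "hand_eye" (4x4, takes a point from camera to tool coordinates, whose origin is the TCP and whose axes are the flange's). Camera axes: x right, y down, z forward; pixel columns grow to the right and rows downward; lengths in m; the calibration is good to about 2 mm. A picture is of the moment at which its call begins: read the wrist's pose just before it. calibration takes no time and is no camera call.
- env.hand_in(): hands the job in, once; it reports no verdict.
The state is a dict: "t": time; "joint_positions": joint angles; "joint_velocities": joint speeds; "joint_efforts": joint torques, N m; "tool_pos": TCP position; "ee_rot": TCP orientation; "contact_force": force on the tool from outside, world axes, zero at the start; "ft_torque": the same for the moment, N m; "gripper_width": finger opening in m.
Only numpy, scipy, OpenCV 4.12 (cv2) and the standard library are available. Lean on these libraries where they do the work, as an engineer would, in place of code of your own. Each camera call takes 0.05 s, during which the arm holds its last target. There are 200 camera calls.

### The job

The vortex mixer is in touch mode. Lift its rubber cup head off and set it upright on clear bench, then fit the round holder loaded with eight capped tubes in its place: slide its hub over the hidden drive pin until it drops on, and press it all the way down to run the mixer. Finish while still holding the tube holder fully down with the gripper; do not drop either head, and do not push the other things about.

Things in the scene. Friction and masses are not known exactly. Their poses are not given: they have to be found in the camera images.
- mixer: Vortex mixer, fixed to the bench: light grey housing, 78 mm high, with a lower dark control panel (about 55 mm high, its knob to 70) on its -x side; in all it spans x -94 to +62 mm, y -62 to +62 mm. Origin on the bench below the middle of the drive opening in its top, z up.
- drive_middle (a point): Middle of the mixer's drive opening, 92 mm above the bench. Here stands the drive: a steel flange, 38 mm diameter, flat top at this height, and on its middle an upright steel pin, 10 mm diameter, 14 mm tall, nose tapered to 4 mm. The drive is eccentric: flange and pin stand up to 2.5 mm off this point in x and in y, wherever it stopped, and stay there. Any head on the pin hides it.
- drive (a joint): How far the drive (flange and pin together) is pressed down, m: 0 at rest, 0.004 at the stop, where the mixer runs. A spring holds it up: about 5 N starts it moving, about 10 N brings it to the stop. The weight of a head does not move it.
- cup_head: Black rubber cup head, round, loose, 0.09 kg, 40 mm tall: hub of 36 mm diameter, widening from 15 to 20 mm up to a cup of 44 mm diameter with a recess in its top. Origin at the centre of its underside, z up. A central socket in the underside, 13 mm diameter, 17 mm deep, fits over the drive pin. At the start it stands on the drive flange, centred on the pin to about 1 mm.
- tube_head: Loaded tube holder, round, loose, 0.14 to 0.23 kg: black hub (36 mm diameter, 32 mm tall), aluminium disc (96 mm diameter, 32 to 40 mm up), eight fixed capped tubes on a 36 mm radius (3 to 46 mm up), grip knob on top. Origin at the centre of the hub's underside, z up. Starts standing on the bench; on the pin its underside rests on the flange, 92 mm up (88 mm fully pressed).
- tube_knob (a point): Centre of the tube holder's black round grip knob, 70 mm above the hub's underside: 30 mm diameter, 24 mm tall (58 to 82 mm up), on a 14 mm steel stem.
- tube_socket (a point): Mouth of the round socket in the middle of the tube holder's underside, at its origin: 13 mm diameter, 17 mm deep, opening downwards; fits loosely over the 10 mm drive pin.
- platform_head: Bystander: flat black rubber platform head, loose, disc of 76 mm diameter on a 36 mm hub, 26 mm tall, standing on the bench. Origin at the centre of its underside.
- petri_dish: Bystander: clear closed petri dish, loose, 90 mm diameter, 15 mm tall. Origin at the centre of its underside.
- reagent_bottle: Bystander: amber glass bottle with black cap, loose, 66 mm diameter, 125 mm tall. Origin at the centre of its underside.
Things that resemble listed ones, but are neither listed nor needed, are in the scene too. What is shaped like the tube_head but blue or purple is not meant.

How it is judged:
By the outcome, as a careful person would: the job done as asked, in the order asked, and still so for the second after the job is handed in, while the arm keeps its last pose, push and grip.
It also fails if it takes over 58 s, if anything falls off the work surface, if the arm or the gripper's body presses on something with over 40 N, if the wrist force passes 120 N, or if a joint passes its speed limit or range.

## Working session

There is one attempt and no reset: what is moved stays moved. The work goes in short steps, Python scripts to look and compute and a shell command to move; the robot and the scene stay as the last step left them, time stands still between calls to the robot, and variables do not carry over. Pictures are saved under pics/ and viewed, about 8 in all and at most 12, crops included, and the job is handed in when it is done.

```bash
ls; mkdir -p pics; cat > h.py <<'E'
import numpy as np, cv2
from bench import env, imaging
def grab(name):
    s=env.sense(); im,d=imaging.camera(name); c=imaging.calibration(name)
    f=240/np.tan(np.radians(c["fov_y"])/2); K=np.array([[f,0,c["cx"]],[0,f,c["cy"]],[0,0,1]])
    if "hand_eye" in c:
        T=np.eye(4); T[:3,:3]=s["ee_rot"]; T[:3,3]=s["tool_pos"]; T=T@np.array(c["hand_eye"]); R,o=T[:3,:3],T[:3,3]
    else: R,o=np.array(c["rotation"]),np.array(c["origin"])
    return im,d,K,np.array(c["dist"],float),R,o
def cloud(d,K,D,R,o):
    v,u=np.mgrid[0:480,0:640]
    p=cv2.undistortPoints(np.stack([u.ravel(),v.ravel()],1).astype(np.float64)[:,None],K,D)[:,0]
    P=np.c_[p,np.ones(len(p))]*d.ravel()[:,None]
    W=(P@R.T+o).reshape(480,640,3); W[d<=0]=np.nan
    return W
E
python3 - <<'E'
from h import *
s=env.sense(); print(s["t"],s["tool_pos"],s["ee_rot"],s["contact_force"],s["gripper_width"])
for n in("top","scene"):
    g=grab(n); W=cloud(*g[1:]); np.savez(n,im=g[0],W=W,K=g[2],D=g[3],R=g[4],o=g[5]); cv2.imwrite(f"pics/{n}0.png",g[0]); print(n,g[5],g[4])
E
```

```text
pics
0.0 [0.12731308 0.48286738 0.23040688] [[-9.66963866e-01  2.54912983e-01 -5.02102982e-04]
 [ 2.54913475e-01  9.66961696e-01 -2.04888684e-03]
 [-3.67735045e-05 -2.10919236e-03 -9.99997775e-01]] [-0.29324655 -0.08884705 -0.42013031] 0.08531907297474578
top [0.39704977 0.08670452 1.1064445 ] [[ 0.01640869 -0.98810689  0.15289055]
 [-0.99985069 -0.01704403 -0.0028457 ]
 [ 0.00541773 -0.15282102 -0.98823903]]
scene [ 0.94117799 -0.35634441  0.85646574] [[ 0.75459644  0.5252433  -0.39332391]
 [ 0.65616443 -0.60919421  0.4453433 ]
 [-0.00569706 -0.59413963 -0.80434175]]
```

View pics/top0.png

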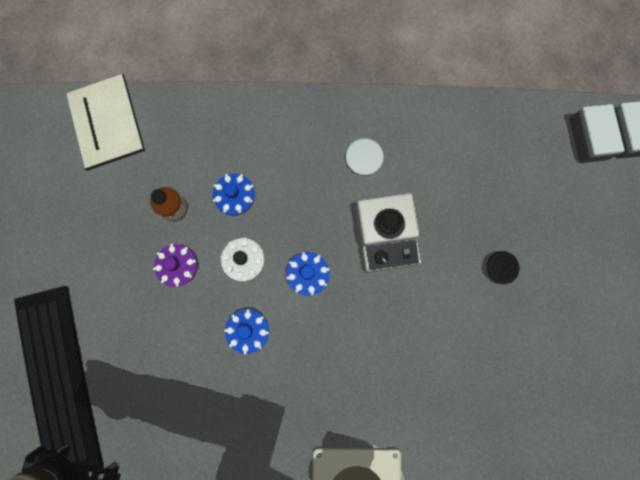

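View pics/scene0.png

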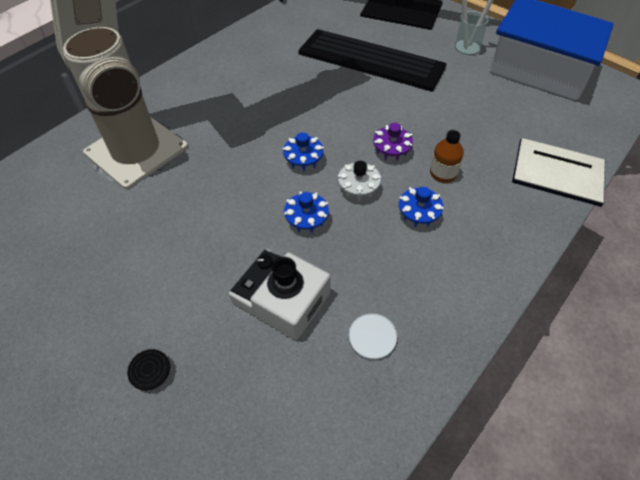

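Top view: the mixer is at about (389,230) with the cup head at (389,222), and the platform head is at (501,267). Possible tube holders: white/aluminium (242,259), blue (233,194), (307,273) and (247,331), purple (175,264). Only the one at (242,259) has an aluminium disc and black knob as described. I'll confirm it in a crop and measure.

```bash
python3 - <<'E'
from h import *
t=np.load("top.npz"); s=np.load("scene.npz")
def near(W,u,v,r,z0,z1):
    P=W[v-r:v+r,u-r:u+r].reshape(-1,3); P=P[~np.isnan(P[:,0])]; return P[(P[:,2]>z0)&(P[:,2]<z1)]
def circ(P): 
    c,r=cv2.minEnclosingCircle(P[:,:2].astype(np.float32)); return np.round(c,4),round(r,4),np.round(np.median(P,0),4),len(P)
W=t["W"];S=s["W"]
print("bench z",np.nanmedian(W[300:320,500:560,2]),np.nanmedian(S[400:440,250:300,2]))
for n,u,v in(("tube",242,259),("b1",233,194),("b2",307,273),("b3",247,331),("p",175,264)):
    print(n,"disc",circ(near(W,u,v,28,.03,.055)),"knob",circ(near(W,u,v,28,.07,.09)))
print("tubeS",circ(near(S,360,180,26,.036,.06)),circ(near(S,360,172,22,.076,.09)))
print("cup",circ(near(W,389,222,30,.118,.15)),"S",circ(near(S,286,272,25,.122,.15)))
P=near(W,389,232,48,.07,.082); print("house",cv2.minAreaRect(P[:,:2].astype(np.float32)))
P=near(S,290,290,70,.07,.082); print("houseS",cv2.minAreaRect(P[:,:2].astype(np.float32)))
for n,u,v in(("plat",501,267),("petri",365,157),("bottle",168,203)): print(n,circ(near(W,u,v,26,.009,.14)))
a=cv2.resize(t["im"][150:370,130:440],None,fx=2,fy=2,interpolation=3)[:, :620]
b=cv2.resize(s["im"][120:260,270:460],None,fx=3,fy=3,interpolation=3)[:, :]
cv2.imwrite("pics/crop.png",cv2.resize(b,None,fx=1.3,fy=1.3))
E
```

```text
bench z -0.001147376017501589 0.0004988189312850055
tube disc (array([0.5078, 0.2585]), 0.0483, array([0.5048, 0.2564, 0.0395]), 1268) knob (array([0.5079, 0.2581]), 0.0156, array([0.5069, 0.2576, 0.0806]), 163)
b1 disc (array([0.6561, 0.2852]), 0.0483, array([0.6512, 0.2818, 0.0396]), 1191) knob (array([0.656 , 0.2851]), 0.0151, array([0.6547, 0.2838, 0.0803]), 152)
b2 disc (array([0.4787, 0.1148]), 0.0482, array([0.477 , 0.1142, 0.0395]), 1310) knob (array([0.4784, 0.1147]), 0.0153, array([0.4779, 0.1141, 0.0803]), 158)
b3 disc (array([0.3498, 0.2437]), 0.0486, array([0.351 , 0.2404, 0.0393]), 1357) knob (array([0.3495, 0.2436]), 0.0155, array([0.3496, 0.2429, 0.0802]), 174)
p disc (array([0.491 , 0.4105]), 0.0486, array([0.4889, 0.4048, 0.0395]), 1275) knob (array([0.4913, 0.4092]), 0.0157, array([0.4911, 0.4079, 0.0802]), 170)
tubeS (array([0.5047, 0.2566]), 0.0497, array([0.513 , 0.2494, 0.0403]), 889) (array([0.5059, 0.2563]), 0.0157, array([0.5065, 0.2545, 0.0814]), 119)
cup (array([ 0.5865, -0.0592]), 0.0221, array([ 0.5857, -0.0587,  0.1298]), 220) S (array([ 0.5861, -0.0596]), 0.023, array([ 0.5866, -0.0614,  0.1316]), 317)
house ((0.5987383723258972, -0.05877183377742767), (0.10058578848838806, 0.12513701617717743), 9.339598655700684)
houseS ((0.5875606536865234, -0.06260905414819717), (0.12148965150117874, 0.1248488649725914), 9.181907653808594)
plat (array([ 0.5   , -0.3276]), 0.0393, array([ 0.4994, -0.3272,  0.0247]), 876)
petri (array([ 0.7572, -0.0126]), 0.0452, array([ 0.756 , -0.0123,  0.0138]), 1076)
bottle (array([0.6267, 0.4298]), 0.0341, array([0.6188, 0.4185, 0.0857]), 941)
```

View pics/crop.png

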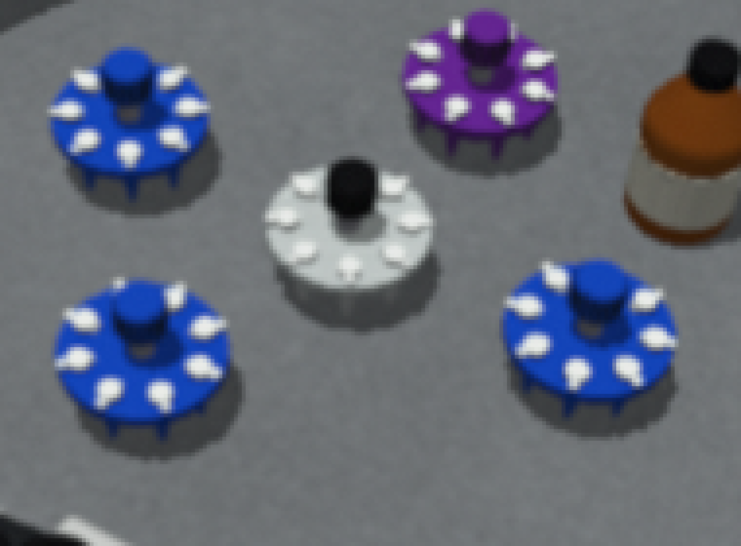

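Crop: the aluminium disc with the black knob (350,190 in the crop) is clearly the tube_head, and the four others are coloured. The disc measures r 48 mm at z 40 mm and the knob top is at 81 mm, both as described. Centre ≈ (0.507, 0.2575). The cup is at (0.586, -0.059) with its top at 0.131. Moving above the cup.

```bash
cat >> h.py <<'E'
def go(target):
    s=env.sense(); d=np.array(s["ee_rot"]).T@(np.array(target)-s["tool_pos"]); print("t",round(s["t"],2),"tcp",np.round(s["tool_pos"],4),"shift/150mm",np.round(d/.15,4),"q",np.round(s["joint_positions"],2),"F",np.round(s["contact_force"],1),"w",round(s["gripper_width"],4))
E
python3 -m creep '[[-0.259,-0.181,0.018,0],[-0.259,-0.181,0.018,0],[-0.259,-0.181,0.018,0],[-0.259,-0.181,0.018,0],[-0.259,-0.181,0.018,0]]'
python3 -m creep '[[-0.259,-0.181,0.018,0],[-0.259,-0.181,0.018,0],[-0.259,-0.181,0.018,0],[-0.259,-0.181,0.018,0],[-0.259,-0.181,0.018,0]]'
python3 -m creep '[[-0.259,-0.181,0.018,0],[-0.259,-0.181,0.018,0],[-0.259,-0.181,0.018,0],[-0.259,-0.181,0.018,0],[-0.259,-0.181,0.018,0]]'
python3 -m creep '[[0,0,0,0],[0,0,0,0]]'
python3 - <<'E'
from h import *
go([.586,-.0594,.19])
g=grab("wrist"); W=cloud(*g[1:]); cv2.imwrite("pics/w1.png",g[0])
m=(W[...,2]>.118)&(W[...,2]<.15)&(np.hypot(W[...,0]-.586,W[...,1]+.059)<.04)
P=W[m]; print(len(P),cv2.minEnclosingCircle(P[:,:2].astype(np.float32)),np.median(P,0),P.max(0))
E
```

```text
t: 0.6
tool_pos: [0.2813, 0.301, 0.2174]
ee_rot: [[-0.967, 0.254, -0.0], [0.254, 0.967, -0.0], [0.0, -0.0, -1.0]]
contact_force: [1.0, 0.5, -0.6]
gripper_width: 0.0855
t: 1.1
tool_pos: [0.4346, 0.1201, 0.204]
ee_rot: [[-0.967, 0.255, -0.0], [0.255, 0.967, 0.0], [0.0, 0.0, -1.0]]
contact_force: [0.7, 0.8, -0.1]
gripper_width: 0.0854
t: 1.6
tool_pos: [0.5878, -0.0606, 0.1901]
ee_rot: [[-0.967, 0.255, -0.001], [0.255, 0.967, 0.0], [0.001, 0.0, -1.0]]
contact_force: [0.3, 0.2, -0.1]
gripper_width: 0.0851
t: 1.8
tool_pos: [0.5868, -0.0599, 0.1892]
ee_rot: [[-0.966, 0.257, -0.003], [0.257, 0.966, 0.001], [0.003, -0.0, -1.0]]
contact_force: [-0.1, 0.4, -0.1]
gripper_width: 0.0851
t 1.8 tcp [ 0.5868 -0.0599  0.1892] shift/150mm [ 0.0058  0.0017 -0.0052] q [-0.1   0.44  0.18  1.31  0.    0.16] F [-0.1  0.4 -0.1] w 0.0851
3509 ((0.5856881737709045, -0.05961800366640091), 0.022116433829069138) [ 0.58590735 -0.05971348  0.13177614] [ 0.60747736 -0.03813594  0.13460348]
```

View pics/w1.png

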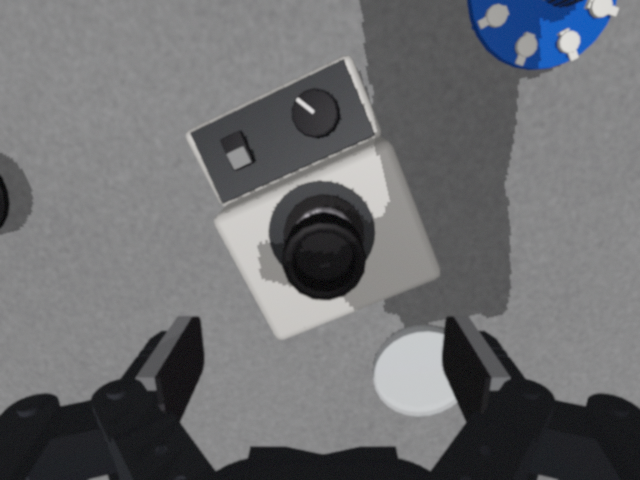

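Wrist view: the cup is at (325,250), centred between the jaws. Its top radius measures 22.1 mm, as it should. Descending and gripping, then lifting slightly.

```bash

python3 -m creep '[[0.007,0.001,0.15,0],[0,0,0.15,0],[0,0,0.15,0],[0,0,0.15,0],[0,0,0,0]]' >/dev/null
python3 -m creep '[[0,0,0,0],[0,0,0,0],[0,0,0,0],[0,0,0,0],[0,0,0,0]]' 0
python3 -m creep '[[0,0,0,0],[0,0,0,0],[0,0,0,0]]'
python3 -c "
from h import *
go([.59,-.23,.2])"
```

```text
t: 2.85
tool_pos: [0.5872, -0.0583, 0.1021]
ee_rot: [[-0.967, 0.255, 0.003], [0.255, 0.967, 0.0], [-0.003, 0.001, -1.0]]
contact_force: [0.2, 1.1, 1.9]
gripper_width: 0.0422
t: 3.15
tool_pos: [0.5869, -0.0585, 0.1013]
ee_rot: [[-0.967, 0.255, 0.002], [0.255, 0.967, 0.0], [-0.002, 0.0, -1.0]]
contact_force: [1.2, 1.9, 4.2]
gripper_width: 0.0422
t 3.15 tcp [ 0.5869 -0.0585  0.1013] shift/150mm [-0.3125 -1.1002 -0.6579] q [-0.1   0.5   0.03  1.11  0.    0.16] F [1.2 1.9 4.2] w 0.0422
```

```bash

python3 -m creep '[[0,0,-0.06,0],[0,0,-0.12,0],[0,0,-0.12,0],[0,0,-0.12,0],[0,0,0,0]]'
python3 -m creep '[[-0.063,-0.22,0,0],[-0.063,-0.22,0,0],[-0.063,-0.22,0,0],[-0.063,-0.22,0,0],[-0.063,-0.22,0,0]]' >/dev/null
python3 -m creep '[[0,0,0,0],[0,0,0,0]]'
python3 - <<'E'
from h import *
go([.59,-.23,.02])
g=grab("scene"); W=cloud(*g[1:]); b=g[0][200:460,60:460]; cv2.imwrite("pics/s2.png",cv2.resize(b,None,fx=2,fy=2))
s=env.sense(); x,y,_=s["tool_pos"]
m=(np.hypot(W[...,0]-x,W[...,1]-y)<.03)&(W[...,2]<.16); print("lowest near tcp",np.nanpercentile(W[...,2][m],[.5,2,5]) if m.any() else None)
# flange / pin from top
for n in("top",):
    g=grab(n); W=cloud(*g[1:]); q=np.hypot(W[...,0]-.5865,W[...,1]+.0595)
    P=W[(q<.03)&(W[...,2]>.086)&(W[...,2]<.099)]; Q=W[(q<.03)&(W[...,2]>.1)&(W[...,2]<.12)]
    for A in(P,Q): print(len(A),A.mean(0) if len(A) else "", cv2.minEnclosingCircle(A[:,:2].astype(np.float32)) if len(A) else "")
E
```

```text
t: 3.65
tool_pos: [0.587, -0.0589, 0.1661]
ee_rot: [[-0.967, 0.255, 0.003], [0.255, 0.967, -0.001], [-0.003, -0.0, -1.0]]
contact_force: [0.9, 0.3, -0.5]
gripper_width: 0.0423
t: 4.35
tool_pos: [0.5885, -0.2307, 0.162]
ee_rot: [[-0.966, 0.257, -0.003], [0.257, 0.966, 0.001], [0.003, 0.001, -1.0]]
contact_force: [-0.6, 1.1, -0.6]
gripper_width: 0.0423
t 4.35 tcp [ 0.5885 -0.2307  0.162 ] shift/150mm [-0.0121  0.0067  0.9467] q [-0.37  0.54  0.27  1.3   0.   -0.11] F [-0.6  1.1 -0.6] w 0.0423
lowest near tcp [-0.00303112 -0.00233487 -0.00167598]
256 [ 0.58631213 -0.05833422  0.09051359] ((0.5878034830093384, -0.05756125971674919), 0.023137278854846954)
16 [ 0.58630152 -0.05910608  0.10296807] ((0.5855474472045898, -0.0596122071146965), 0.0046235048212111)
```

View pics/s2.png

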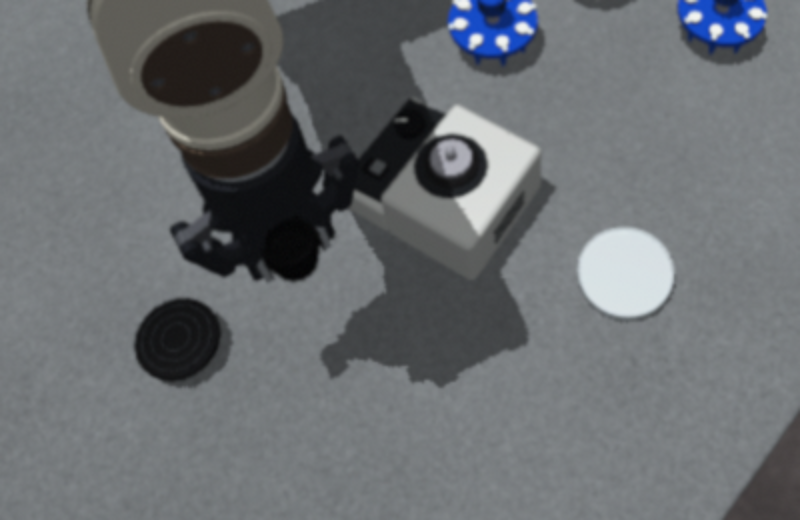

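Scene view: the cup is held in the gripper at (290,248), and the bared flange and pin are at (450,155). Lowering the cup. Its underside is about 9 mm below the TCP.

```bash

python3 -m creep '[[0,0,0.22,0],[0,0,0.22,0],[0,0,0.22,0],[0,0,0.2,0],[0,0,0.08,0]]' >/dev/null
python3 -m creep '[[0,0,0,0],[0,0,0,0]]'
python3 -m creep '[[0,0,0.02,0],[0,0,0,0]]'
```

```text
t: 5.15
tool_pos: [0.5907, -0.2297, 0.024]
ee_rot: [[-0.967, 0.254, 0.001], [0.254, 0.967, -0.001], [-0.002, -0.0, -1.0]]
contact_force: [0.9, -0.2, -0.4]
gripper_width: 0.0423
t: 5.35
tool_pos: [0.5908, -0.2304, 0.0213]
ee_rot: [[-0.967, 0.255, 0.003], [0.255, 0.967, -0.001], [-0.003, -0.0, -1.0]]
contact_force: [0.2, 0.2, -0.6]
gripper_width: 0.0423
```

```bash

python3 -m creep '[[0,0,0.035,0],[0,0,0.01,0],[0,0,0.01,0],[0,0,0,0]]'
python3 -m creep '[[0,0,0.013,0],[0,0,0,0]]'
python3 -m creep '[[0,0,0.013,0],[0,0,0,0]]'
```

```text
t: 5.75
tool_pos: [0.5896, -0.2301, 0.0113]
ee_rot: [[-0.967, 0.255, -0.0], [0.255, 0.967, 0.0], [0.0, 0.0, -1.0]]
contact_force: [-0.8, -0.4, -0.2]
gripper_width: 0.0421
t: 5.95
tool_pos: [0.5898, -0.2301, 0.0111]
ee_rot: [[-0.967, 0.255, 0.0], [0.255, 0.967, -0.0], [-0.001, -0.0, -1.0]]
contact_force: [-3.7, 0.9, 6.4]
gripper_width: 0.0421
t: 6.15
tool_pos: [0.5898, -0.2302, 0.011]
ee_rot: [[-0.967, 0.255, 0.001], [0.255, 0.967, -0.001], [-0.001, -0.0, -1.0]]
contact_force: [-6.8, 3.0, 16.1]
gripper_width: 0.0427
```

The cup is on the bench. Easing the push, then opening and rising straight up.

```bash

python3 -m creep '[[0,0,-0.018,0],[0,0,0,0]]'
python3 -m creep '[[0,0,0,0],[0,0,0,0],[0,0,0,0],[0,0,0,0],[0,0,0,0]]' 1
python3 -m creep '[[0,0,-0.05,0],[0,0,-0.2,0],[0,0,-0.3,0],[0,0,-0.3,0],[0,0,-0.3,0]]' 
python3 -m creep '[[-0.01,0.23,0,0],[-0.01,0.23,0,0],[0.05,0.23,0,0],[0.05,0.23,0,0],[0,0.23,0,0]]' 
python3 -m creep '[[0,0,0,0],[0,0,0,0]]' 
python3 - <<'E'
from h import *
go([.5863,-.0594,.19])
g=grab("wrist"); W=cloud(*g[1:]); np.savez("w2",W=W,im=g[0],d=g[1],K=g[2],D=g[3],R=g[4],o=g[5]); 
g2=grab("scene"); a=cv2.resize(g[0],(480,360)); b=cv2.resize(g2[0][200:440,60:340],(320,274)); o=np.zeros((360,800,3),np.uint8); o[:,:480]=a;o[:274,480:]=b; cv2.imwrite("pics/m3.png",o)
q=np.hypot(W[...,0]-.5865,W[...,1]+.0595)
for lo,hi in((.087,.097),(.1005,.115)):
    A=W[(q<.024)&(W[...,2]>lo)&(W[...,2]<hi)]; 
    if len(A):print(len(A),A.mean(0),A.max(0)[2],cv2.minEnclosingCircle(A[:,:2].astype(np.float32)))
W2=cloud(*g2[1:]);A=W2[(np.hypot(W2[...,0]-.59,W2[...,1]+.23)<.04)&(W2[...,2]>.028)]
print("cup",cv2.minEnclosingCircle(A[:,:2].astype(np.float32)),np.percentile(A[:,2],[2,50,98]))
E
```

```text
t: 6.35
tool_pos: [0.5903, -0.2303, 0.0111]
ee_rot: [[-0.967, 0.255, 0.001], [0.255, 0.967, -0.001], [-0.002, -0.0, -1.0]]
contact_force: [-0.7, -0.9, 8.1]
gripper_width: 0.0423
t: 6.85
tool_pos: [0.5897, -0.23, 0.0101]
ee_rot: [[-0.967, 0.255, -0.0], [0.255, 0.967, 0.0], [0.0, 0.0, -1.0]]
contact_force: [0.7, -0.1, 0.2]
gripper_width: 0.0851
t: 7.35
tool_pos: [0.5895, -0.23, 0.1852]
ee_rot: [[-0.967, 0.255, 0.0], [0.255, 0.967, -0.0], [-0.0, -0.0, -1.0]]
contact_force: [1.0, -0.1, -1.0]
gripper_width: 0.0852
t: 7.85
tool_pos: [0.6216, -0.0588, 0.1838]
ee_rot: [[-0.967, 0.255, 0.0], [0.255, 0.967, -0.0], [-0.0, 0.0, -1.0]]
contact_force: [0.1, -0.1, -0.5]
gripper_width: 0.0855
t: 8.05
tool_pos: [0.6223, -0.0594, 0.1834]
ee_rot: [[-0.967, 0.253, 0.0], [0.253, 0.967, -0.001], [-0.001, -0.0, -1.0]]
contact_force: [-0.2, -0.4, -0.6]
gripper_width: 0.0856
t 8.05 tcp [ 0.6223 -0.0594  0.1834] shift/150mm [ 0.232  -0.0605 -0.0443] q [-0.09  0.51  0.28  1.34 -0.    0.16] F [-0.2 -0.4 -0.6] w 0.0856
3376 [ 0.58469188 -0.05944066  0.09213264] 0.09698108718375809 ((0.584712564945221, -0.05946777015924454), 0.022983962669968605)
256 [ 0.5851597  -0.05952099  0.10452582] 0.1080466212613021 ((0.5862564444541931, -0.05985260009765625), 0.004944922402501106)
cup ((0.5885813236236572, -0.23232834041118622), 0.022244295105338097) [0.02833592 0.03941856 0.04341732]
```

View pics/m3.png

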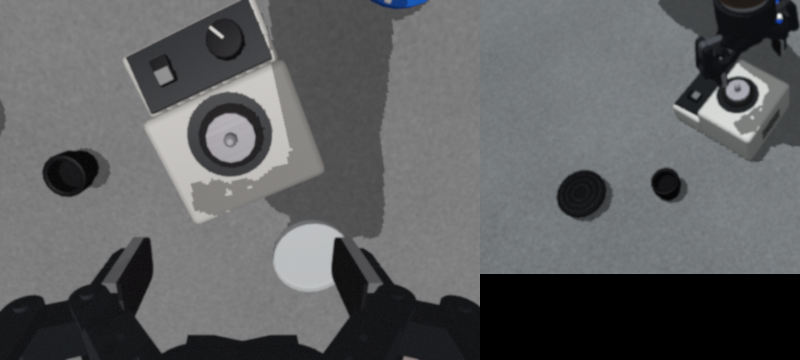

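Composite view: the cup stands upright alone on the bench at (70,173 wrist / 665,183 scene). The bare pin is at (230,138 wrist), giving (0.586, -0.060) and a tip at about 0.106. Moving to the tube holder.

```bash

python3 -m creep '[[0.16,0.231,0,0],[0.16,0.231,0,0],[0.16,0.231,0,0],[0.16,0.231,0,0],[0.16,0.231,0,0]]' >/dev/null
python3 -m creep '[[0.16,0.231,0,0],[0.16,0.231,0,0],[0.16,0.231,0,0],[0,0,0,0],[0,0,0,0]]' 
python3 - <<'E'
from h import *
z=np.load("w2.npz");W=z["W"];im=z["im"].max(2)
q=np.hypot(W[...,0]-.5865,W[...,1]+.0595)
for th in(110,130,150):
    m=(q<.03)&(abs(W[...,2]-.092)<.004)&(im>th); A=W[m]; print("flange",len(A),A.mean(0),cv2.minEnclosingCircle(A[:,:2].astype(np.float32)), (A[:,:2].max(0)+A[:,:2].min(0))/2)
A=W[(q<.012)&(W[...,2]>.098)]; print("pin",np.round((A[:,:2].max(0)+A[:,:2].min(0))/2,4),np.ptp(A[:,:2],0),np.round(np.mean(W[(q<.012)&(W[...,2]>.1035)],0),4))
go([.507,.2575,.17])
g=grab("wrist"); W=cloud(*g[1:]); cv2.imwrite("pics/w4.png",g[0])
q=np.hypot(W[...,0]-.507,W[...,1]-.2575)
for lo,hi,r in((.076,.09,.03),(.034,.05,.06)):
    A=W[(q<r)&(W[...,2]>lo)&(W[...,2]<hi)]; print(len(A),A.mean(0),cv2.minEnclosingCircle(A[:,:2].astype(np.float32)))
E
```

```text
t: 9.15
tool_pos: [0.5073, 0.2564, 0.183]
ee_rot: [[-0.967, 0.255, 0.0], [0.255, 0.967, -0.001], [-0.0, -0.001, -1.0]]
contact_force: [0.6, -0.7, 0.4]
gripper_width: 0.0853
flange 3111 [ 0.58506368 -0.05957611  0.09249434] ((0.5857089161872864, -0.05971917137503624), 0.019020073115825653) [ 0.58564773 -0.05982789]
flange 3009 [ 0.58512964 -0.05961715  0.09251104] ((0.5855942368507385, -0.05986420065164566), 0.018782712519168854) [ 0.58554945 -0.05993865]
flange 2877 [ 0.58501933 -0.05959613  0.09251553] ((0.5856021046638489, -0.05975549668073654), 0.018462836742401123) [ 0.58558763 -0.05975905]
pin [ 0.5856 -0.0598] [0.00953184 0.00972235] [ 0.5855 -0.0595  0.1054]
t 9.15 tcp [0.5073 0.2564 0.183 ] shift/150mm [0.0037 0.0065 0.0864] q [ 0.47  0.4   0.1   1.27 -0.    0.73] F [ 0.6 -0.7  0.4] w 0.0853
1821 [0.50494762 0.25975144 0.08200948] ((0.5059798359870911, 0.259409099817276), 0.015500371344387531)
11807 [0.50188267 0.26041867 0.04179801] ((0.506214439868927, 0.2592124938964844), 0.04828094691038132)
```

The wrist camera puts the knob at (0.506, 0.259), r 15.5 mm, top 0.082, and the pin at (0.5856, -0.0598). Both agree with the known sizes. Descending on the knob.

```bash

python3 -m creep '[[0.013,0.015,0.2,0],[0,0,0.25,0],[0,0,0.25,0],[0,0,0.15,0],[0,0,0.025,0]]' >/dev/null
python3 -m creep '[[0,0,0,0],[0,0,0,0]]'
python3 -m creep '[[0,0,0,0],[0,0,0,0],[0,0,0,0],[0,0,0,0],[0,0,0,0]]' 0
python3 -m creep '[[0,0,0,0],[0,0,0,0],[0,0,0,0]]'
```

```text
t: 9.9
tool_pos: [0.5075, 0.2591, 0.0532]
ee_rot: [[-0.967, 0.257, 0.003], [0.257, 0.967, 0.001], [-0.002, 0.002, -1.0]]
contact_force: [0.2, -0.9, 1.0]
gripper_width: 0.0852
t: 10.4
tool_pos: [0.5063, 0.2599, 0.0524]
ee_rot: [[-0.967, 0.255, 0.001], [0.255, 0.967, 0.001], [-0.001, 0.001, -1.0]]
contact_force: [-1.1, -0.1, 3.3]
gripper_width: 0.0284
t: 10.7
tool_pos: [0.5063, 0.2599, 0.0524]
ee_rot: [[-0.967, 0.255, 0.001], [0.255, 0.967, 0.001], [-0.001, 0.001, -1.0]]
contact_force: [-0.7, -0.4, 5.4]
gripper_width: 0.0286
```

Gripped (28.5 mm on the 30 mm knob). Lifting and carrying over the mixer.

```bash

python3 -m creep '[[0,0,-0.1,0],[0,0,-0.2,0],[0,0,-0.25,0],[0,0,-0.25,0],[0,0,-0.15,0]]' 
python3 -m creep '[[-0.106,-0.193,0,0],[-0.106,-0.193,0,0],[-0.106,-0.193,0,0],[-0.106,-0.193,0,0],[-0.106,-0.193,0,0]]' >/dev/null
python3 -m creep '[[-0.106,-0.193,0,0],[-0.106,-0.193,0,0],[-0.106,-0.193,0,0],[-0.106,-0.193,0,0],[-0.106,-0.193,0,0]]' 
python3 -m creep '[[0,0,0,0],[0,0,0,0],[0,0,0,0]]'
python3 - <<'E'
from h import *
go([.5857,-.0598,.17]); s=env.sense(); x,y,zz=s["tool_pos"]
vis=[]
for n in("top","scene","wrist"):
    g=grab(n); W=cloud(*g[1:]); vis.append(g[0])
    q=np.hypot(W[...,0]-x,W[...,1]-y); disc=zz-.052+.04
    A=W[(q<.056)&(abs(W[...,2]-disc)<.006)]; 
    if len(A)>10: print(n,len(A),A.mean(0),cv2.minEnclosingCircle(A[:,:2].astype(np.float32)))
o=np.zeros((360,800,3),np.uint8); o[:,:480]=cv2.resize(vis[2],(480,360)); o[:300,480:]=cv2.resize(vis[1][160:370,170:394],(320,300)); cv2.imwrite("pics/m5.png",o)
E
```

```text
t: 11.2
tool_pos: [0.5063, 0.2596, 0.1962]
ee_rot: [[-0.967, 0.255, 0.002], [0.255, 0.967, 0.001], [-0.001, 0.001, -1.0]]
contact_force: [0.4, 0.8, -2.6]
gripper_width: 0.0284
t: 12.2
tool_pos: [0.5851, -0.0623, 0.1927]
ee_rot: [[-0.967, 0.255, -0.003], [0.255, 0.967, 0.0], [0.003, -0.001, -1.0]]
contact_force: [0.1, -0.5, -2.4]
gripper_width: 0.028
t: 12.5
tool_pos: [0.5851, -0.0603, 0.1932]
ee_rot: [[-0.967, 0.254, -0.002], [0.254, 0.967, 0.001], [0.002, 0.0, -1.0]]
contact_force: [-0.4, -0.4, -1.6]
gripper_width: 0.0283
t 12.5 tcp [ 0.5851 -0.0603  0.1932] shift/150mm [-0.0032  0.0044  0.1548] q [-0.1   0.44  0.18  1.32  0.    0.15] F [-0.4 -0.4 -1.6] w 0.0283
top 702 [ 0.5659992  -0.04525106  0.18075197] ((0.5719029903411865, -0.04619206488132477), 0.04273948073387146)
scene 1320 [ 0.59908974 -0.06986558  0.18223219] ((0.5847671031951904, -0.06117246299982071), 0.04867321997880936)
wrist 20898 [ 0.5683454  -0.05584927  0.18225204] ((0.5854931473731995, -0.06032872200012207), 0.04827408120036125)
```

View pics/m5.png

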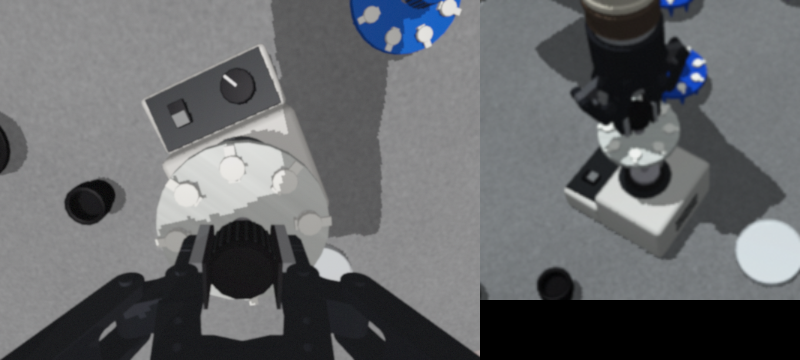

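Composite view: the holder is held level in the gripper (disc at 240,210 in the wrist view), and the cup still stands at (90,200). The disc centre is (0.5855, -0.0603) against the pin at (0.5856, -0.0598), so it is within 0.5 mm. Descending.

```bash

python3 -m creep '[[0,0.003,0.1,0],[0,0,0.1,0],[0,0,0,0],[0,0,0,0]]'
python3 -m creep '[[0,0,0.02,0],[0,0,0.02,0],[0,0,0,0]]'
python3 -m creep '[[0,0,0.02,0],[0,0,0,0]]'
```

```text
t: 13.05
tool_pos: [0.5857, -0.0599, 0.1642]
ee_rot: [[-0.967, 0.254, -0.001], [0.254, 0.967, 0.0], [0.001, -0.0, -1.0]]
contact_force: [0.4, 0.5, -2.3]
gripper_width: 0.0282
t: 13.35
tool_pos: [0.5859, -0.0605, 0.1581]
ee_rot: [[-0.967, 0.255, -0.0], [0.255, 0.967, 0.0], [0.0, -0.0, -1.0]]
contact_force: [0.7, -0.2, -2.6]
gripper_width: 0.0282
t: 13.55
tool_pos: [0.5857, -0.0606, 0.1547]
ee_rot: [[-0.967, 0.255, -0.001], [0.255, 0.967, 0.0], [0.001, -0.0, -1.0]]
contact_force: [-0.4, 0.9, -2.4]
gripper_width: 0.0281
```

The underside is now below the pin tip with no force, so the pin is in the socket. Continuing.

```bash

python3 -m creep '[[0,0.002,0.02,0],[0,0,0.02,0],[0,0,0,0],[0,0,0,0]]'
python3 -m creep '[[0,0,0.015,0],[0,0,0,0],[0,0,0,0]]'
python3 -m creep '[[0,0,0.015,0],[0,0,0,0],[0,0,0,0]]'
```

```text
t: 13.95
tool_pos: [0.5859, -0.0603, 0.1489]
ee_rot: [[-0.967, 0.255, -0.0], [0.255, 0.967, -0.0], [0.0, -0.0, -1.0]]
contact_force: [-1.0, -0.3, -2.8]
gripper_width: 0.0284
t: 14.25
tool_pos: [0.586, -0.0603, 0.1468]
ee_rot: [[-0.967, 0.255, -0.0], [0.255, 0.967, -0.0], [0.0, -0.0, -1.0]]
contact_force: [0.3, -0.3, -3.4]
gripper_width: 0.0285
t: 14.55
tool_pos: [0.586, -0.0603, 0.1446]
ee_rot: [[-0.967, 0.255, -0.0], [0.255, 0.967, -0.0], [0.0, -0.0, -1.0]]
contact_force: [0.8, -0.8, -2.7]
gripper_width: 0.028
```

```bash

python3 -m creep '[[0,0,0.012,0],[0,0,0,0],[0,0,0,0]]'
python3 -m creep '[[0,0,0.012,0],[0,0,0,0],[0,0,0,0]]'
python3 -m creep '[[0,0,0.012,0],[0,0,0,0],[0,0,0,0]]'
```

```text
t: 14.85
tool_pos: [0.5862, -0.0603, 0.1432]
ee_rot: [[-0.967, 0.255, 0.001], [0.255, 0.967, -0.0], [-0.001, 0.0, -1.0]]
contact_force: [-0.6, -0.5, 1.2]
gripper_width: 0.0284
t: 15.15
tool_pos: [0.5862, -0.0603, 0.1414]
ee_rot: [[-0.967, 0.255, 0.001], [0.255, 0.967, -0.0], [-0.001, 0.0, -1.0]]
contact_force: [-0.5, 0.2, 3.2]
gripper_width: 0.0284
t: 15.45
tool_pos: [0.5864, -0.0603, 0.1403]
ee_rot: [[-0.967, 0.255, 0.002], [0.255, 0.967, -0.0], [-0.002, 0.0, -1.0]]
contact_force: [-1.1, 0.4, 7.2]
gripper_width: 0.0285
```

```bash

python3 -m creep '[[0,0,0.012,0],[0,0,0,0],[0,0,0,0]]'
python3 -m creep '[[0,0,0.012,0],[0,0,0,0],[0,0,0,0]]'
```

```text
t: 15.75
tool_pos: [0.5867, -0.0604, 0.1403]
ee_rot: [[-0.967, 0.255, 0.003], [0.255, 0.967, -0.0], [-0.003, 0.0, -1.0]]
contact_force: [-4.1, 0.3, 14.3]
gripper_width: 0.0282
t: 16.05
tool_pos: [0.5871, -0.0605, 0.1402]
ee_rot: [[-0.967, 0.255, 0.005], [0.255, 0.967, -0.001], [-0.005, 0.001, -1.0]]
contact_force: [-5.8, 1.6, 21.8]
gripper_width: 0.0282
```

The TCP stops at 0.1402 while the force climbs to 22 N, so this is the hard stop. Checking heights, bystanders and cup.

```bash
python3 - <<'E'
from h import *
vis=[]
def c(A): return np.round(cv2.minEnclosingCircle(A[:,:2].astype(np.float32))[0],4),len(A)
for n in("wrist","scene"):
    g=grab(n); W=cloud(*g[1:]); vis.append(g[0]); q=np.hypot(W[...,0]-.586,W[...,1]+.06)
    A=W[(q<.05)&(q>.02)&(abs(W[...,2]-.128)<.008)]; print(n,"disc z med",np.median(A[:,2]),c(A))
    # tilt: plane fit on the disc top
    B=A[abs(A[:,2]-np.median(A[:,2]))<.002]; print(" tilt",np.linalg.lstsq(np.c_[B[:,:2],np.ones(len(B))],B[:,2],rcond=None)[0][:2])
for k,x,y,z in(("cup",.589,-.231,.028),("plat",.5,-.3276,.009),("petri",.757,-.0126,.009)):
    A=W[(np.hypot(W[...,0]-x,W[...,1]-y)<.06)&(W[...,2]>z)&(W[...,2]<.06)]; print(k,c(A),A[:,2].max())
print(env.sense()["contact_force"],env.sense()["t"])
o=np.zeros((360,800,3),np.uint8); o[:,:480]=cv2.resize(vis[0],(480,360)); o[:300,480:]=cv2.resize(vis[1][160:370,170:394],(320,300)); cv2.imwrite("pics/m6.png",o)
E
```

```text
wrist disc z med 0.1289835285661331 (array([ 0.5867, -0.0608]), 21303)
 tilt [-0.01146797  0.00558047]
scene disc z med 0.12910214994059088 (array([ 0.5866, -0.0612]), 1179)
 tilt [-0.0079905   0.00461036]
cup (array([ 0.5886, -0.2333]), 315) 0.044801587196168224
plat (array([ 0.4994, -0.3301]), 1365) 0.031278918576256975
petri (array([ 0.7546, -0.0146]), 1780) 0.019783779480487373
[-5.82413934  0.48201296 21.84192596] 16.15
```

View pics/m6.png

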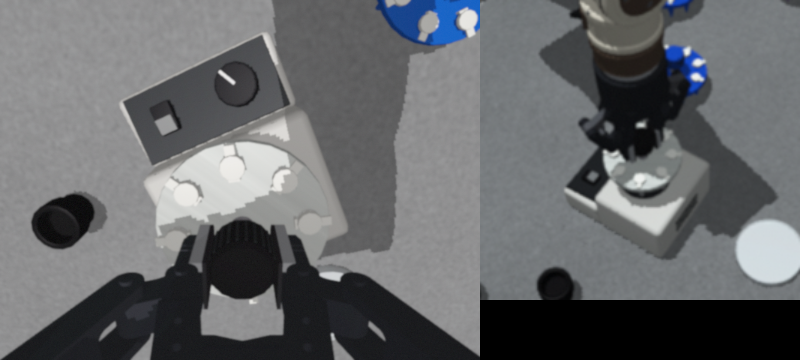

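Final view: the holder is seated on the mixer and still gripped (240,210), with the cup upright at (65,220). The disc top at 0.129 matches fully pressed (0.128, against 0.132 at rest). Handing in.

```bash
python3 -c "
from bench import env
print(env.hand_in())"
```

```text
the job is handed in; nothing more can be done
None
```

I lifted the cup head off the mixer and stood it upright on clear bench at about (0.589, -0.232). I then fitted the aluminium tube holder over the drive pin and pressed it fully down. I handed in at about 16 s, with the gripper still holding the holder down.

- **Fully pressed:** The gripper stopped going down at 0.1402 m, which puts the holder's underside at about 88 mm. The push rose from 7 to 22 N without any further travel. The disc top measured 0.129 m, against 0.128 m expected when pressed and 0.132 m at rest.
- **Tilt:** The holder leans by about 0.01 rad under the push, and the side force is about 6 N.
- **Other things:** In the last check the cup was still upright, and the platform head and petri dish were within 3 mm of where they started, about the accuracy of the cameras. I did not re-measure the reagent bottle or the blue and purple holders.
- **Camera disagreement:** The cameras differed by up to 3 mm on where the tube holder stood. I went by the wrist camera, and the pin entered the socket without resistance.

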